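Set a telescopic display lamp over the tasting plate and lock its cam lever

TASK

Pull the display lamp's sliding tube out until the round lamp head is centred over the round marble plate with the jar on it. Then flip the cam lever on the arm's black collar all the way over, until it lies folded back along the arm and clamps the tube. Do not knock over the jars, bowls or bottle standing about, keep the jar on its plate, and let go of everything.

Things in the scene. Friction and masses are not known exactly. Their poses are not given: they have to be found in the camera images.
- lamp_stand: Fixed display lamp: dark steel base plate 150 x 120 x 12 mm, a post, and a level aluminium outer tube (30 mm thick, axis 180 mm above the table) that ends in a black collar 42 mm thick. The origin is on the table under the arm's axis; x runs level along the arm in the direction in which the inner tube pulls out, z is up. Along x the outer tube runs from -130 to 60 mm, the collar from 40 to 90 mm.
- lamp_arm (a joint): How far the bright steel inner tube (21 mm thick) is pulled out of the outer tube, in m: 0 = fully in, 0.18 = end of its travel. It only slides along x of the stand, drags with about 2 N while the lever is open and stays where it is left; clamped, it resists some 40 N.
- grip_sleeve (a point): Middle of the black rubber grip sleeve on the inner tube (26 mm thick, 50 mm long, lying along the tube), 180 mm above the table, 165 mm plus the pull-out from the stand's origin along its x, 90 mm before the lamp head's middle and at least 100 mm from the lever's hinge. Can be gripped from above, fingers on both sides of the tube.
- lamp_center (a point): Middle of the underside of the round grey lamp head (80 mm across, 24 mm high, its top 12 mm below the tube axis, its underside 144 mm above the table) at the end of the inner tube.
- plate_center (a point): Middle of the top face of the round pale marble plate (150 mm across, 12 mm thick, fixed to the table) beneath the lamp's path.
- cam_lever (a joint): Cam lever angle, rad. 0 = fully open (start: 0 to 0.25): leans 20 degrees past upright towards the lamp head. Grows as it swings over backwards, away from the lamp head; 0.35 = upright; 1.92 (stop) = shut, folded back level along the outer tube. The cam bites from 1.0, is over centre at 1.71 and stays shut beyond. It needs about 0.25 N m: 3 to 4 N near the tip. Stays open if left below 0.3.
- lever_hinge (a point): The lever's hinge, on the collar, 65 mm from the stand's origin along its x, 210 mm above the table. The hinge axis is level, across the arm (y of the stand).
- lever_tip (a point): Free end of the aluminium lever: flat bar 20 mm wide, 8 mm thick, its tip 90 mm from the hinge with a 12 mm thick rounded bead. Open, the tip is about 295 mm above the table; closed it is 210 mm above it, with the bar's upper face at 214 mm.
- jar_lit: Amber jar with a black lid, 64 mm across, 75 mm high, standing on the middle of the plate. Origin at the centre of its underside, z up.
- jar_b: Amber jar, 64 mm across, 75 mm high, standing near the arm. Origin at the centre of its underside, z up.
- jar_c: Wider amber jar, 70 mm across, 65 mm high, standing near the arm. Origin at the centre of its underside, z up.
- bottle: Tall green bottle, 68 mm across, 250 mm high, at the far side of the arm. Origin at the centre of its underside, z up.
- bowl_a: White bowl, 90 mm across, 40 mm high. Origin at the centre of its underside, z up.
- bowl_b: Small white bowl, 70 mm across, 35 mm high. Origin at the centre of its underside, z up.
Things that resemble listed ones, but are neither listed nor needed, are in the scene too. What is shaped like the part that bears plate_center but red or yellow is not meant.

How it is judged (in metres and radians):
On the way, in this order (a step that is already met when the one before it is completed fails the run):
1. with the lever still open, the lamp head is centred over the plate (horizontal distance between lamp_center and plate_center below 0.02 m and value of joint cam_lever below 1 rad), for 0.2 s.
2. the lever has been flipped over centre to its closed stop (value of joint cam_lever above 1.8 rad), for 0.2 s.
At the end, for the whole second after the job is handed in: The middle of the lamp head is within 20 mm (seen from above) of the middle of the plate, the cam lever is folded shut (beyond 1.8 rad of 1.92), the jar stands on its plate within 60 mm of its middle, and all jars, bowls and the bottle stand upright (within 0.3 rad) (horizontal distance between lamp_center and plate_center below 0.02 m and value of joint cam_lever above 1.8 rad and horizontal distance between jar_lit and plate_center below 0.06 m and angle between each of jar_lit, jar_b, jar_c, bottle, bowl_a, bowl_b's own z axis and vertical below 0.3 rad); the robot touches nothing.
It fails at once if a jar, bowl or the bottle is knocked over (tilted beyond 0.6 rad) (angle between any of jar_lit, jar_b, jar_c, bottle, bowl_a, bowl_b's own z axis and vertical above 0.6 rad).
It also fails if it takes over 48 s, if anything falls off the work surface, if the arm or the gripper's body presses on something with over 40 N, if the wrist force passes 120 N, or if a joint passes its speed limit or range.

ROBOT

A 7-joint arm with a two-finger parallel gripper is mounted at the origin on the work surface. World frame = base frame: x ahead of the robot, y to its left, z up, the work surface at z = 0. Lengths are in mm, angles in degrees, forces in N, time in s.
With the tool pointing down it reaches from about 400 to 850 mm from the base axis. Payload 10.4 kg.
Tool frame: the origin (TCP) lies on the mounting face of the last link; the fingertips stand 182 mm ahead of it and the grasp point (between the pads) lies 164 mm ahead of it; z points along the fingers, y is the line along which they close (so a half turn about z gives the same grasp; the last joint's range is limited). The gripper opens to 87 mm and grips with 3 to 60 N. Pads are 19 mm wide; open, the fingers measure 117 mm over their backs; the gripper's body (75 mm by 190 mm) begins 51 mm behind the grasp point.
Start: joints at [68.892, 19.034, -3.707, 83.658, 1.238, 77.344, -5.071], TCP at [211.857, -588.004, 404.776] pointing down, gripper open.
Joint ranges: [-148.97, 148.97], [-28.65, 121.19], [-84.17, 76.75], [9.2, 138.47], [-72.65, 252.65], [3.7, 117.97], [-149.18, 149.18]. Speed limits (degrees/s): [127.2, 127.2, 159.86, 159.86, 180, 180, 180].

INTERFACE

Orientations are given as a 3x3 rotation matrix whose columns are the frame's x, y, z axes.
In Python, from station import readout, imaging, arm gives the robot as it stands. The module is installed in compiled form; this text tells all that it offers.
- The arm moves only by the tool arm_command, never from a script. Its argument "deltas" is a list of rows, each an object with "claw": the opening, from 0 (shut) to 1 (fully open); "dp": the shift along the tool's x, y, z each as a share of 0.5 m, from -1 to 1, a list of three; "rot": the turn, a rotation vector about the tool's x, y, z each as a share of 90 degrees, from -1 to 1, a list of three. In form: [{"claw": claw, "dp": [dx, dy, dz], "rot": [rx, ry, rz]}, ...]. A call has 1 to 8 rows; each row is the pose to reach, as a shift and turn from the pose commanded when the call began, along the tool's axes at that moment; what a row does not reach only later rows make up. A row lasts 1/10 s, in which the tool goes at most 50 mm and 8.59 degrees, less where a joint would pass 70% of its speed; a pose out of reach is approached as far as the arm can. A call with a number of a shift or a turn outside -1 to 1 is refused whole. A call with a gripper value outside its range is refused whole. The fingers move at their own pace and stop on an object; "newtons" is the grip in N (left out, the last holds). Time passes only in rows, so rows that repeat a pose let the fingers close. It gives the time, the measured TCP pose, the force, the opening and the grip force at its end, in the units of the state.
- readout.read_state(): the state, without advancing time (a new reading comes with each control period).
- imaging.camera(name): name is "scene" or "top" or "wrist"; returns a dict with "pixels" (400x640x3 uint8, blue, green, red), "range_z" (400x640 float32, mm along the optical axis (not along the pixel's ray), 0 where there is no reading), "fx", "fy", "cx", "cy" (pixels), "cam_to_world" (4x4, takes a point from camera to world coordinates). Camera axes: x right, y down, z forward; pixel columns grow to the right and rows downward; lengths in mm; the calibration is good to about 2 mm. A picture is of the moment at which its call begins.
- arm.job_done(): hands the job in; it is judged then, once.
The state is a dict: "time": time; "joint_positions": joint angles; "joint_vel": joint speeds; "joint_efforts": joint torques, N m; "tool_pos": TCP position; "eef_rot": TCP orientation; "force": force on the tool from outside, world axes, zero at the start; "moment": the same for the moment, N m; "finger_gap": finger opening in mm; "grip_force": force on a finger pad.
Only numpy, scipy, OpenCV 4.12 (cv2) and the standard library are available. Lean on these libraries where they do the work, as an engineer would, in place of code of your own. Each camera call takes 0.05 s, during which the arm holds its last target. There are 200 camera calls.

## Working session

There is one attempt and no reset: what is moved stays moved. The work goes in short steps, Python scripts to look and compute and a tool call to move; the robot and the scene stay as the last step left them, time stands still between calls to the robot, and variables do not carry over. Pictures are saved under pics/ and viewed, at most 10 in all, crops included, and the job is handed in when it is done.

Besides the shell and the picture viewer there is one more tool, called after "Emit:" as name(argument=value, ...) on one line, values as JSON. arm_command: Moves the arm, as the interface text tells. Shift numbers are shares of 0.5 m and turn numbers shares of 90 degrees, none past 1 either way. Its arguments: {"type":"object","properties":{"deltas":{"type":"array","items":{"type":"object","properties":{"claw":{"type":"number"},"dp":{"type":"array","items":{"type":"number"}},"rot":{"type":"array","items":{"type":"number"}}}}},"newtons":{"type":"number"}},"required":["deltas"]}

```bash
mkdir -p pics; cat > h.py <<'E'
import numpy as np, cv2
from station import readout, imaging, arm
def grab(n):
    c=imaging.camera(n); np.savez(f'{n}.npz',**c); return c
def load(n): return dict(np.load(f'{n}.npz'))
def cloud(c):
    v,u=np.mgrid[0:400,0:640]; z=c['range_z'].astype(float)
    P=np.stack([(u-c['cx'])/c['fx']*z,(v-c['cy'])/c['fy']*z,z,np.ones_like(z)],-1)
    W=(P@np.array(c['cam_to_world']).T)[...,:3]; W[z<=0]=np.nan; return W
E
python3 - <<'E'
from h import *
for n in('scene','top'):
    c=grab(n); print(n,np.round(c['cam_to_world'],2).tolist(),c['fx'])
    cv2.imwrite(f'pics/{n}0.png',c['pixels'])
s=readout.read_state(); print(s['time'],np.round(s['eef_rot'],3).tolist(),s['tool_pos'])
E
```

```text
scene [[-0.77, 0.45, -0.46, 1074.21], [0.64, 0.54, -0.55, 633.59], [-0.0, -0.72, -0.7, 949.07], [0.0, 0.0, 0.0, 1.0]] 484.9387980144175
top [[-0.04, -0.98, 0.21, 357.65], [-1.0, 0.04, -0.01, 30.58], [0.0, -0.21, -0.98, 1133.72], [0.0, 0.0, 0.0, 1.0]] 428.5587424018166
0.1 [[0.941, 0.339, -0.0], [0.339, -0.941, 0.001], [-0.0, -0.001, -1.0]] [ 211.80468639 -587.90180416  404.07681373]
```

View pics/scene0.png

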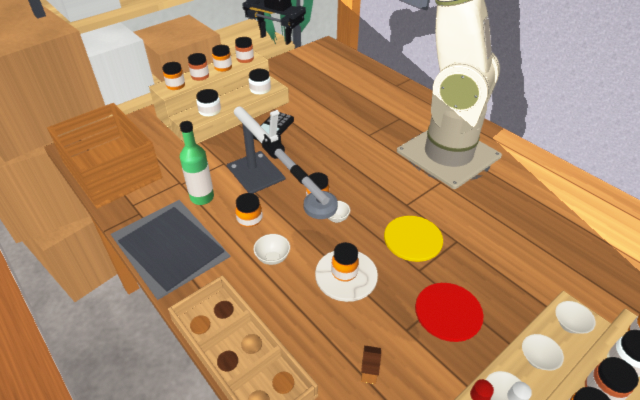

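View pics/top0.png

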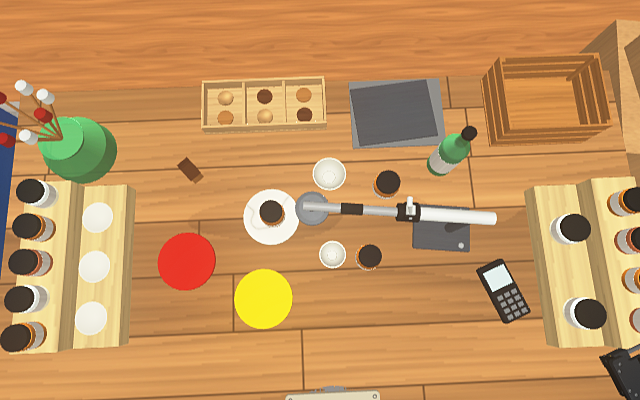

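The scene view shows the lamp head at (320,205), the plate with its jar at (346,273), and the lever at (275,122). In the top view the plate is at (271,217), the head at (312,208), the sleeve at (352,209), and the collar and lever at (408,210). Next I'll measure these.

```bash
python3 - <<'E'
from h import *
c=load('top'); W=cloud(c); img=c['pixels']; hsv=cv2.cvtColor(img,cv2.COLOR_BGR2HSV)
v,u=np.mgrid[0:400,0:640]
z=W[...,2]
# tube/arm: points high between columns 295..500 rows 190..235
roi=(u>295)&(u<500)&(v>185)&(v<235)
m=roi&(z>183)&(z<200)&~np.isnan(z)
P=W[m][:,:2]; print('arm n',len(P))
vx,vy,x0,y0=cv2.fitLine(P.astype(np.float32),cv2.DIST_HUBER,0,.01,.01).ravel()
d=np.array([vx,vy]); d*=np.sign(d[1]) if True else 1
print('dir',d,'pt',x0,y0,'ang',np.degrees(np.arctan2(d[1],d[0])))
t=(P-[x0,y0])@d; n=(P-[x0,y0])@[-d[1],d[0]]; print('t range',t.min(),t.max(),'n',n.min(),n.max())
def circ(mask,name):
    Q=W[mask]; pts=Q[:,:2].astype(np.float32); (cx,cy),r=cv2.minEnclosingCircle(pts)
    print(name,len(Q),'circ',cx,cy,r,'med',np.median(Q,0)); return np.array([cx,cy])
# head
hm=((u-312)**2+(v-208)**2<25**2)&(z>155)&(z<175)
h=circ(hm,'head')
pm=((u-271)**2+(v-217)**2<40**2)&(z>7)&(z<18)&(hsv[...,1]<70)
p=circ(pm,'plate')
# cast ray plate contour
k=((hsv[...,1]<70)&(hsv[...,2]>150)&((u-271)**2+(v-217)**2<38**2)).astype(np.uint8)
cn=max(cv2.findContours(k,0,2)[0],key=cv2.contourArea); e=cv2.fitEllipse(cn); print('ell',e)
T=c['cam_to_world']; r=T[:3,:3]@[(e[0][0]-c['cx'])/c['fx'],(e[0][1]-c['cy'])/c['fy'],1]
print('plate ray',T[:3,3]+r*(12-T[2,3])/r[2])
o=np.array([x0,y0])
for q,nm in((h,'head'),(p,'plate')): print(nm,'along',(q-o)@d,'across',(q-o)@[-d[1],d[0]])
lm=(u>395)&(u<425)&(v>185)&(v<225)&(z>215)
L=W[lm]; print('lever',len(L),L.min(0),L.max(0),np.median(L,0))
tt=(L[:,:2]-o)@d; print(np.c_[tt,(L[:,:2]-o)@[-d[1],d[0]],L[:,2]][::6].round(0).tolist())
# heights along tube & dark sleeve
V=hsv[...,2]; dk=m&(V<60); td=(W[dk][:,:2]-o)@d; print('dark hist',np.histogram(td,bins=np.arange(-140,140,10)))
for nm,(a,b) in dict(bottle=(450,155),jarb=(369,256),jarc=(387,183),bowl1=(330,174),bowl2=(332,254),jl=(271,211)).items():
    print(nm,np.nanmedian(W[b-4:b+5,a-4:a+5].reshape(-1,3),0).round())
E
```

```text
arm n 1971
dir [0.11526024 0.9933353 ] pt 520.98566 -170.58408 ang 83.38136
t range -211.4794698283806 220.97461483925318 n -21.951907717792537 19.3239997354398
head 669 circ 544.8038940429688 28.922849655151367 39.88704299926758 med [535.30523763  32.02699284 165.40022878]
plate 1745 circ 555.78076171875 138.2112579345703 74.82342529296875 med [545.6654683  141.57936915  10.97857239]
ell ((270.5756530761719, 216.6460723876953), (54.052001953125, 55.472206115722656), 7.6069769859313965)
plate ray [554.78699838 138.65321073  12.        ]
head along 200.92256875357987 across -0.6642807373964246
plate along 310.7477996629691 across 1.028616770438589
lever 166 [ 502.65865609 -201.12975221  215.15350117] [ 538.04533593 -160.54411918  302.20398936] [ 517.24280918 -174.68936548  229.10088065]
[[9.0, -11.0, 295.0], [8.0, -9.0, 297.0], [8.0, -6.0, 298.0], [8.0, -5.0, 297.0], [7.0, -3.0, 296.0], [-4.0, -17.0, 220.0], [-0.0, -1.0, 298.0], [4.0, 1.0, 298.0], [-29.0, -18.0, 217.0], [2.0, 4.0, 299.0], [9.0, 6.0, 298.0], [-20.0, -13.0, 216.0], [-1.0, 6.0, 295.0], [2.0, 8.0, 291.0], [-8.0, -5.0, 216.0], [-20.0, -6.0, 218.0], [-16.0, -2.0, 226.0], [-8.0, 7.0, 256.0], [-5.0, 8.0, 250.0], [-25.0, 0.0, 216.0], [-16.0, 5.0, 226.0], [-14.0, 8.0, 229.0], [-18.0, 8.0, 218.0], [-9.0, 11.0, 219.0], [-7.0, 13.0, 218.0], [-23.0, 11.0, 216.0], [-10.0, 15.0, 216.0], [-23.0, 14.0, 217.0]]
dark hist (array([ 0,  0,  0,  0,  0,  0,  0,  0,  0,  0, 14,  3,  4, 11, 18,  0,  0,
        0,  0,  0,  0,  0,  1,  2,  4,  1,  0]), array([-140, -130, -120, -110, -100,  -90,  -80,  -70,  -60,  -50,  -40,
        -30,  -20,  -10,    0,   10,   20,   30,   40,   50,   60,   70,
         80,   90,  100,  110,  120,  130]))
bottle [ 659. -305.  159.]
jarb [ 435. -107.   74.]
jarc [ 620. -167.   64.]
bowl1 [667. -25.   5.]
bowl2 [450. -19.   4.]
jl [556. 130.  86.]
```

```bash
cat >> h.py <<'E'
from scipy.spatial.transform import Rotation as R
O=np.array([520.99,-170.58]); D=np.array([.11526,.99333]); N=np.array([-D[1],D[0]])
def w(t,n,z): return np.r_[O+t*D+n*N,z]
def go(*targets, Rt=None, p0=None):
    "targets: TCP world positions -> dp, rot shares"
    s=readout.read_state(); R0=np.array(s['eef_rot']); p=np.array(s['tool_pos']) if p0 is None else np.array(p0)
    print('t',s['time'],'pos',np.round(s['tool_pos'],1),'F',np.round(s['force'],1),'gap',s['finger_gap'])
    for q in targets: print('dp',np.round(R0.T@(np.array(q)-p)/500,3).tolist())
    if Rt is not None: print('rot',np.round(R.from_matrix(R0.T@Rt).as_rotvec(degrees=True)/90,3).tolist())
# tool down, closing line across the arm
RD=np.c_[np.r_[D,0],np.r_[-N,0],[0,0,-1]]
E
python3 -c "
from h import *
print(np.linalg.det(RD))
go([330,-330,510],w(109,0,510),w(109,0,344),Rt=RD)"
```

```text
0.9999893565000001
t 0.1 pos [ 211.8 -587.9  404.1] F [ 0.5 -0.6 -0. ] gap 87.32252940584974
dp [0.397, -0.405, -0.211]
dp [0.962, -0.771, -0.211]
dp [0.962, -0.771, 0.121]
rot [-0.001, -0.0, -0.706]
```

Emit:
arm_command(deltas=[{"claw": 1,"dp": [0.397,-0.405,-0.211],"rot": [0,0,-0.25]},{"claw": 1,"dp": [0.397,-0.405,-0.211],"rot": [0,0,-0.25]},{"claw": 1,"dp": [0.397,-0.405,-0.211],"rot": [0,0,-0.25]},{"claw": 1,"dp": [0.397,-0.405,-0.211],"rot": [0,0,-0.35]},{"claw": 1,"dp": [0.397,-0.405,-0.211],"rot": [0,0,-0.45]},{"claw": 1,"dp": [0.397,-0.405,-0.211],"rot": [0,0,-0.55]},{"claw": 1,"dp": [0.962,-0.771,-0.211],"rot": [0,0,-0.706]},{"claw": 1,"dp": [0.962,-0.771,-0.211],"rot": [0,0,-0.706]}], newtons=20)

```text
time: 0.9
tool_pos: [389.9, -250.8, 510.2]
eef_rot: [[0.11, 0.994, 0.001], [0.994, -0.11, -0.001], [-0.001, 0.001, -1.0]]
force: [0.7, -1.6, -0.8]
finger_gap: 87.2
grip_force: 0.0
```

```bash
python3 -c "
from h import *
go(w(109,0,510),w(109,0,344),Rt=RD)"
```

```text
t 0.9 pos [ 389.9 -250.8  510.2] F [ 0.7 -1.6 -0.8] gap 87.23433940895346
dp [0.406, 0.244, 0.0]
dp [0.407, 0.244, 0.332]
rot [0.001, 0.001, 0.003]
```

Emit:
arm_command(deltas=[{"claw": 1,"dp": [0.406,0.244,0.0],"rot": [0,0,0]},{"claw": 1,"dp": [0.406,0.244,0.0],"rot": [0,0,0]},{"claw": 1,"dp": [0.406,0.244,0.0],"rot": [0,0,0]},{"claw": 1,"dp": [0.406,0.244,0.0],"rot": [0,0,0]},{"claw": 1,"dp": [0.406,0.244,0.0],"rot": [0,0,0]},{"claw": 1,"dp": [0.406,0.244,0.0],"rot": [0,0,0]},{"claw": 1,"dp": [0.406,0.244,0.0],"rot": [0,0,0]}])

```text
time: 1.6
tool_pos: [534.3, -64.7, 509.1]
eef_rot: [[0.114, 0.993, -0.001], [0.993, -0.114, 0.0], [0.0, -0.001, -1.0]]
force: [-0.7, -0.6, -1.4]
finger_gap: 86.9
grip_force: 0.0
```

```bash
python3 -c "
from h import *
c=grab('wrist'); cv2.imwrite('pics/w1.png',c['pixels'])
go(w(109,0,344),Rt=RD)
T=c['cam_to_world']; print(T.round(2).tolist())
for t,n,z in((85.9,0,193),(110.9,0,193),(135.9,0,193),(200.9,0,168),(310.75,1,12)):
    q=np.linalg.inv(T)@np.r_[w(t,n,z),1]; print(t,c['fx']*q[0]/q[2]+c['cx'],c['fy']*q[1]/q[2]+c['cy'])"
```

```text
t 1.65 pos [533.9 -65.8 509.2] F [ 1.  -0.5 -0.2] gap 86.80923107316015
dp [0.007, -0.001, 0.33]
rot [-0.001, 0.0, -0.001]
[[0.99, -0.11, -0.03, 542.84], [-0.11, -0.95, -0.29, 17.26], [-0.0, 0.29, -0.96, 490.18], [0.0, 0.0, 0.0, 1.0]]
85.9 313.05155571643854 209.3064280781745
110.9 313.08577160446634 186.45485725218185
135.9 313.1216606456101 162.48584715645643
200.9 313.2268910942139 95.33281454357265
310.75 312.65851258518137 17.738613391757212
```

View pics/w1.png

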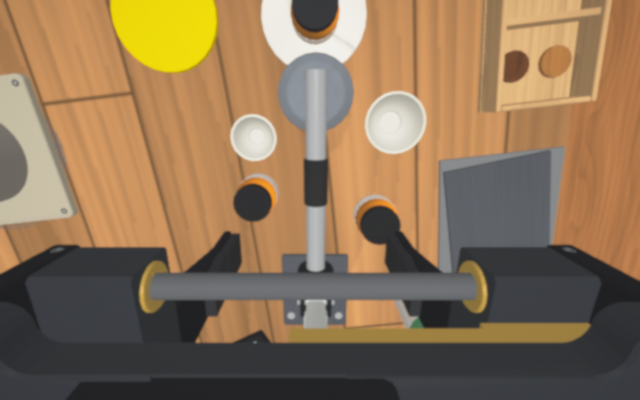

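The wrist view shows the sleeve at (316,182) and the head at (316,92), within 3 px of where I predicted. The bowls and jars are clear of the fingers, so I'll descend and grip.

Emit:
arm_command(deltas=[{"claw": 1,"dp": [0.007,0.001,0.33],"rot": [0,0,0]},{"claw": 1,"dp": [0.007,0.001,0.33],"rot": [0,0,0]},{"claw": 1,"dp": [0.007,0.001,0.33],"rot": [0,0,0]},{"claw": 1,"dp": [0.007,0.001,0.33],"rot": [0,0,0]},{"claw": 0.7,"dp": [0.007,0.001,0.33],"rot": [0,0,0]},{"claw": 0.4,"dp": [0.007,0.001,0.33],"rot": [0,0,0]},{"claw": 0.1,"dp": [0.007,0.001,0.33],"rot": [0,0,0]},{"claw": 0.1,"dp": [0.007,0.001,0.33],"rot": [0,0,0]}], newtons=20)

```text
time: 2.45
tool_pos: [535.5, -61.8, 346.6]
eef_rot: [[0.116, 0.993, 0.003], [0.993, -0.116, -0.001], [-0.0, 0.003, -1.0]]
force: [-0.1, 0.2, -1.1]
finger_gap: 62.7
grip_force: 0.0
```

Emit:
arm_command(deltas=[{"claw": 0.1,"dp": [0,0,0]},{"claw": 0.1,"dp": [0,0,0]},{"claw": 0.1,"dp": [0,0,0]},{"claw": 0.1,"dp": [0,0,0]}])

```text
invalid input at $.deltas[0]: expected keys claw, dp, rot
```

```bash
python3 -c "
from h import *
p=readout.read_state()['tool_pos']; go(np.r_[p[:2]+110*D,p[2]]); print('t,n',(p[:2]-O)@D,(p[:2]-O)@N)"
```

```text
t 2.45 pos [535.5 -61.8 346.6] F [-0.1  0.2 -1.1] gap 62.67375020195565
dp [0.22, -0.0, -0.0]
t,n 109.69679600617737 -1.914142490097087
```

Emit:
arm_command(deltas=[{"claw": 0.1,"dp": [0,0,0],"rot": [0,0,0]},{"claw": 0.1,"dp": [0,0,0],"rot": [0,0,0]},{"claw": 0.1,"dp": [0,0,0],"rot": [0,0,0]},{"claw": 0.1,"dp": [0,0,0],"rot": [0,0,0]},{"claw": 0.1,"dp": [0,0,0],"rot": [0,0,0]},{"claw": 0.1,"dp": [0,0,0],"rot": [0,0,0]}])

```text
time: 3.05
tool_pos: [536.1, -62.0, 344.8]
eef_rot: [[0.116, 0.993, 0.005], [0.993, -0.116, 0.0], [0.001, 0.005, -1.0]]
force: [11.2, -0.8, -6.8]
finger_gap: 25.3
grip_force: 20.0
```

Gripped: the gap is 25.3 mm on the 26 mm sleeve. Now I'll pull.

Emit:
arm_command(deltas=[{"claw": 0.1,"dp": [0.02,0.003,0],"rot": [0,0,0]},{"claw": 0.1,"dp": [0.05,0.003,0],"rot": [0,0,0]},{"claw": 0.1,"dp": [0.09,0.003,0],"rot": [0,0,0]},{"claw": 0.1,"dp": [0.13,0.003,0],"rot": [0,0,0]},{"claw": 0.1,"dp": [0.17,0.003,0],"rot": [0,0,0]},{"claw": 0.1,"dp": [0.2,0.003,0],"rot": [0,0,0]},{"claw": 0.1,"dp": [0.22,0.003,0],"rot": [0,0,0]},{"claw": 0.1,"dp": [0.22,0.003,0],"rot": [0,0,0]}])

```text
time: 3.85
tool_pos: [549.4, 48.8, 344.8]
eef_rot: [[0.114, 0.993, 0.001], [0.993, -0.114, 0.001], [0.001, 0.001, -1.0]]
force: [3.3, 1.9, -0.3]
finger_gap: 25.3
grip_force: 20.0
```

Emit:
arm_command(deltas=[{"claw": 0.1,"dp": [0,0,0],"rot": [0,0,0]},{"claw": 0.1,"dp": [0,0,0],"rot": [0,0,0]},{"claw": 0.1,"dp": [0,0,0],"rot": [0,0,0]}])

```text
time: 4.15
tool_pos: [549.3, 46.9, 344.8]
eef_rot: [[0.116, 0.993, 0.0], [0.993, -0.116, 0.0], [0.0, 0.0, -1.0]]
force: [4.4, 1.8, 0.0]
finger_gap: 25.1
grip_force: 20.0
```

```bash
cat > m.py <<'E'
from h import *
from scipy.optimize import least_squares
c=grab('top'); W=cloud(c); z=W[...,2]; im=c['pixels']
cv2.imwrite('pics/top_m.png',cv2.resize(im[150:300,200:480],None,fx=2.5,fy=2.5))
hz=(z>150)&(z<172)&(np.hypot(W[...,0]-555,W[...,1]-139)<70)
(cx,cy),r=cv2.minEnclosingCircle(W[hz][:,:2].astype(np.float32)); print('head',cx,cy,r,hz.sum())
k=hz.astype(np.uint8); k=cv2.morphologyEx(k,cv2.MORPH_CLOSE,np.ones((9,9)))
cn=max(cv2.findContours(k,0,2)[0],key=cv2.contourArea); q=W[cn[:,0,1],cn[:,0,0]]; q=q[~np.isnan(q[:,2])&(q[:,2]>150)]
h=least_squares(lambda x:np.hypot(*(q[:,:2]-x[:2]).T)-40,[cx,cy],loss='soft_l1').x; print('fit',h)
print('minus plate along/across',(h-[555.3,138.4])@D,(h-[555.3,138.4])@N)
p=readout.read_state()['tool_pos']; go(); print('tool t,n',(p[:2]-O)@D,(p[:2]-O)@N)
E
python3 m.py
```

```text
head 557.5299072265625 137.4004669189453 39.85039138793945 635
fit [557.21386221 138.16553886]
minus plate along/across -0.012305523795842214 -1.9281207398668494
t 4.2 pos [549.3  47.  344.7] F [ 3.6  1.4 -0.1] gap 25.377956948827062
tool t,n 219.36586630926843 -3.0149555201948286
```

View pics/top_m.png

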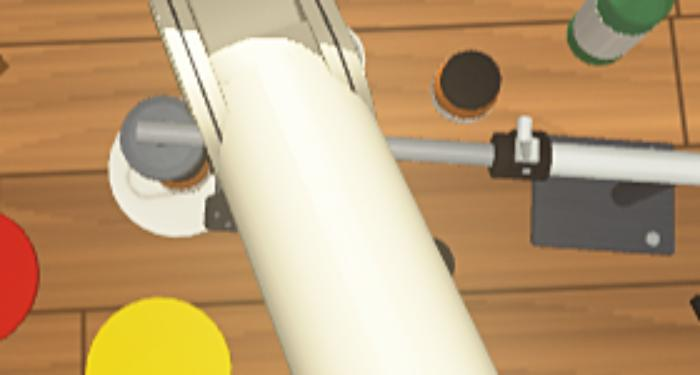

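The lamp head is within 2 mm of the plate centre: in the crop it sits at (165,140) over the plate, with the lever still upright at (525,140). Now I'll release and rise.

Emit:
arm_command(deltas=[{"claw": 1,"dp": [0,0,0],"rot": [0,0,0]},{"claw": 1,"dp": [0,0,0],"rot": [0,0,0]},{"claw": 1,"dp": [0,0,0],"rot": [0,0,0]},{"claw": 1,"dp": [0,0,0],"rot": [0,0,0]},{"claw": 1,"dp": [0,0,0],"rot": [0,0,0]},{"claw": 1,"dp": [0,0,-0.1],"rot": [0,0,0]},{"claw": 1,"dp": [0,0,-0.2],"rot": [0,0,0]},{"claw": 1,"dp": [0,0,-0.32],"rot": [0,0,0]}])

```text
time: 5.0
tool_pos: [548.7, 47.4, 496.5]
eef_rot: [[0.116, 0.993, -0.0], [0.993, -0.116, -0.0], [-0.0, -0.0, -1.0]]
force: [1.2, 0.9, 0.6]
finger_gap: 81.0
grip_force: 0.0
```

```bash
python3 -c "
from h import *
go(w(55,-1.5,500),w(55,-1.5,452),w(55,-1.5,454),Rt=RD)"
```

```text
t 5.0 pos [548.7  47.4 496.5] F [1.2 0.9 0.6] gap 81.01727316819219
dp [-0.329, -0.002, -0.007]
dp [-0.329, -0.002, 0.089]
dp [-0.329, -0.002, 0.085]
rot [-0.0, 0.0, -0.0]
```

Emit:
arm_command(deltas=[{"claw": 0,"dp": [-0.329,-0.002,-0.007],"rot": [0,0,0]},{"claw": 0,"dp": [-0.329,-0.002,-0.007],"rot": [0,0,0]},{"claw": 0,"dp": [-0.329,-0.002,-0.007],"rot": [0,0,0]},{"claw": 0,"dp": [-0.329,-0.002,-0.007],"rot": [0,0,0]},{"claw": 0,"dp": [-0.329,-0.002,-0.007],"rot": [0,0,0]},{"claw": 0,"dp": [-0.329,-0.002,0.04],"rot": [0,0,0]},{"claw": 0,"dp": [-0.329,-0.002,0.085],"rot": [0,0,0]},{"claw": 0,"dp": [-0.329,-0.002,0.085],"rot": [0,0,0]}], newtons=20)

```text
time: 5.8
tool_pos: [528.8, -114.3, 449.6]
eef_rot: [[0.113, 0.994, -0.004], [0.994, -0.113, 0.002], [0.001, -0.004, -1.0]]
force: [-0.3, -0.3, -0.0]
finger_gap: 31.3
grip_force: 0.0
```

Emit:
arm_command(deltas=[{"claw": 0,"dp": [0,0,0],"rot": [0,0,0]},{"claw": 0,"dp": [0,0,0],"rot": [0,0,0]},{"claw": 0,"dp": [0,0,0],"rot": [0,0,0]}])

```text
time: 6.1
tool_pos: [529.4, -115.5, 453.3]
eef_rot: [[0.115, 0.993, 0.002], [0.993, -0.115, -0.0], [-0.0, 0.002, -1.0]]
force: [-0.3, -0.3, 1.3]
finger_gap: 7.2
grip_force: 0.0
```

```bash
python3 - <<'E'
from h import *
c=grab('scene'); cv2.imwrite('pics/s2.png',cv2.resize(c['pixels'][50:300,200:420],None,fx=2.4,fy=2.4))
def cp(phi,r=65):
    a=np.radians(phi); return w(-16-r*np.sin(a)+4*np.cos(a)+9.5,-1.5,210+r*np.cos(a)+4*np.sin(a)+182)
go(*[cp(f) for f in (0,10,20,30,40,50,60,70,80,90,95)],Rt=RD)
E
```

```text
t 6.15 pos [ 529.4 -115.7  453.1] F [-0.3 -0.3  0.4] gap 4.597908745934922
dp [-0.116, -0.001, -0.008]
dp [-0.139, -0.001, -0.007]
dp [-0.161, -0.001, -0.003]
dp [-0.182, -0.001, 0.006]
dp [-0.201, -0.001, 0.018]
dp [-0.218, -0.001, 0.033]
dp [-0.233, -0.001, 0.05]
dp [-0.243, -0.001, 0.07]
dp [-0.251, -0.001, 0.092]
dp [-0.254, -0.001, 0.114]
dp [-0.254, -0.001, 0.126]
rot [0.001, 0.0, -0.0]
```

View pics/s2.png

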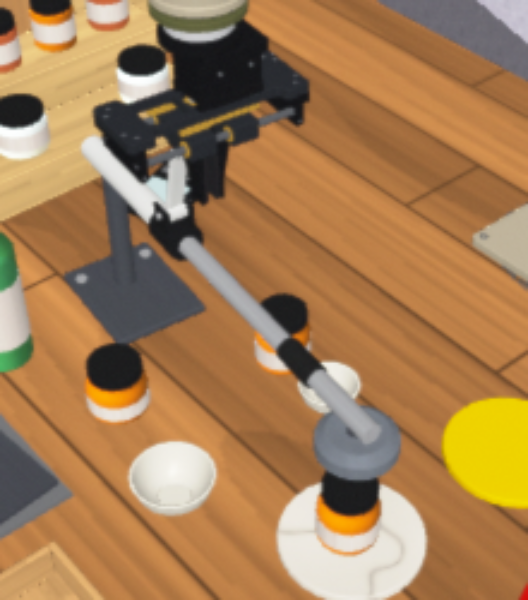

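The crop shows the fingertips in front of the lever, which is upright at (178,185), and the head over the jar at (355,440). Now I'll swing the lever over.

Emit:
arm_command(deltas=[{"claw": 0,"dp": [-0.04,-0.001,-0.002],"rot": [0,0,0]},{"claw": 0,"dp": [-0.065,-0.001,-0.004],"rot": [0,0,0]},{"claw": 0,"dp": [-0.085,-0.001,-0.006],"rot": [0,0,0]},{"claw": 0,"dp": [-0.1,-0.001,-0.008],"rot": [0,0,0]},{"claw": 0,"dp": [-0.116,-0.001,-0.008],"rot": [0,0,0]},{"claw": 0,"dp": [-0.128,-0.001,-0.008],"rot": [0,0,0]},{"claw": 0,"dp": [-0.139,-0.001,-0.007],"rot": [0,0,0]},{"claw": 0,"dp": [-0.139,-0.001,-0.007],"rot": [0,0,0]}])

```text
time: 6.95
tool_pos: [520.5, -185.7, 455.4]
eef_rot: [[0.117, 0.993, -0.0], [0.993, -0.117, -0.0], [-0.0, -0.0, -1.0]]
force: [0.4, 0.2, -0.2]
finger_gap: 0.4
grip_force: 0.0
```

```bash
cat > lv.py <<'E'
from h import *
def cp(phi,r=65):
    a=np.radians(phi); return w(-16-r*np.sin(a)+4*np.cos(a)+9.5,-1.5,210+r*np.cos(a)+4*np.sin(a)+182)
go(*[cp(f) for f in (10,20,30,40,50,60,70,80,90,95)],Rt=RD)
c=grab('scene'); W=cloud(c); t=(W[...,:2]-O)@D; n=(W[...,:2]-O)@N
m=(abs(n)<9)&(t<6)&(t>-115)&(W[...,2]>222)&(W[...,2]<305)
m&=c['pixels'].min(-1)>110
L=np.c_[t[m],W[...,2][m]]; print(len(L)); 
if len(L): print(L[::max(1,len(L)//12)].round().tolist())
E
python3 lv.py
```

```text
t 6.95 pos [ 520.5 -185.7  455.4] F [ 0.4  0.2 -0.2] gap 0.39340391884880865
dp [0.002, 0.001, -0.003]
dp [-0.02, 0.001, 0.002]
dp [-0.041, 0.001, 0.01]
dp [-0.06, 0.001, 0.022]
dp [-0.077, 0.001, 0.037]
dp [-0.091, 0.001, 0.055]
dp [-0.102, 0.001, 0.075]
dp [-0.109, 0.001, 0.096]
dp [-0.113, 0.001, 0.119]
dp [-0.113, 0.001, 0.13]
rot [-0.0, 0.0, -0.001]
65
[[-28.0, 267.0], [-25.0, 257.0], [-22.0, 256.0], [-25.0, 250.0], [-16.0, 253.0], [-23.0, 244.0], [-21.0, 243.0], [-21.0, 240.0], [-17.0, 239.0], [-15.0, 237.0], [-17.0, 232.0], [-16.0, 230.0], [-17.0, 225.0]]
```

Emit:
arm_command(deltas=[{"claw": 0,"dp": [-0.02,0.001,0.002],"rot": [0,0,0]},{"claw": 0,"dp": [-0.041,0.001,0.01],"rot": [0,0,0]},{"claw": 0,"dp": [-0.06,0.001,0.022],"rot": [0,0,0]},{"claw": 0,"dp": [-0.077,0.001,0.037],"rot": [0,0,0]},{"claw": 0,"dp": [-0.091,0.001,0.055],"rot": [0,0,0]},{"claw": 0,"dp": [-0.102,0.001,0.075],"rot": [0,0,0]},{"claw": 0,"dp": [-0.109,0.001,0.096],"rot": [0,0,0]},{"claw": 0,"dp": [-0.112,0.001,0.11],"rot": [0,0,0]}])

```text
time: 7.8
tool_pos: [514.4, -241.0, 399.3]
eef_rot: [[0.116, 0.993, -0.001], [0.993, -0.116, 0.0], [0.0, -0.001, -1.0]]
force: [-0.3, 0.5, -0.2]
finger_gap: 0.4
grip_force: 0.3
```

```bash
python3 lv.py
```

```text
t 7.8 pos [ 514.4 -241.   399.3] F [-0.3  0.5 -0.2] gap 0.366619427878504
dp [0.114, -0.0, -0.115]
dp [0.091, -0.0, -0.11]
dp [0.07, -0.0, -0.102]
dp [0.051, -0.0, -0.09]
dp [0.034, -0.0, -0.075]
dp [0.02, -0.0, -0.057]
dp [0.009, -0.0, -0.037]
dp [0.002, -0.0, -0.016]
dp [-0.002, -0.0, 0.007]
dp [-0.002, -0.0, 0.018]
rot [-0.001, -0.0, -0.0]
0
```

Emit:
arm_command(deltas=[{"claw": 0,"dp": [-0.002,0,0.004],"rot": [0,0,0]},{"claw": 0,"dp": [-0.002,0,0.008],"rot": [0,0,0]},{"claw": 0,"dp": [-0.002,0,0.01],"rot": [0,0,0]},{"claw": 0,"dp": [-0.002,0,0.012],"rot": [0,0,0]},{"claw": 0,"dp": [-0.002,0,0.012],"rot": [0,0,0]}])

```text
time: 8.35
tool_pos: [514.6, -241.3, 396.6]
eef_rot: [[0.116, 0.993, 0.001], [0.993, -0.116, -0.001], [-0.001, 0.001, -1.0]]
force: [-6.0, 2.0, 13.4]
finger_gap: 0.3
grip_force: 6.1
```

The fingertips met the stop at z ≈ 214.6 mm with 13 N, which matches the folded lever's upper face. I'll retreat upward and check.

Emit:
arm_command(deltas=[{"claw": 0,"dp": [0,0,0],"rot": [0,0,0]},{"claw": 0,"dp": [0,0,-0.05],"rot": [0,0,0]},{"claw": 0,"dp": [0,0,-0.15],"rot": [0,0,0]},{"claw": 0,"dp": [0,0,-0.25],"rot": [0,0,0]},{"claw": 0,"dp": [0,-0.2,-0.32],"rot": [0,0,0]},{"claw": 0,"dp": [0,-0.3,-0.32],"rot": [0,0,0]},{"claw": 0,"dp": [0,-0.36,-0.32],"rot": [0,0,0]},{"claw": 0,"dp": [0,-0.36,-0.32],"rot": [0,0,0]}])

```text
time: 9.15
tool_pos: [333.2, -220.0, 555.7]
eef_rot: [[0.117, 0.993, 0.001], [0.993, -0.117, -0.002], [-0.002, 0.002, -1.0]]
force: [-0.5, 0.4, -0.4]
finger_gap: 0.9
grip_force: 0.0
```

```bash
python3 m.py; python3 - <<'E'
from h import *
c=grab('scene'); W=cloud(c); t=(W[...,:2]-O)@D; n=(W[...,:2]-O)@N
m=(abs(n)<9)&(t<6)&(t>-125)&(W[...,2]>203)&(W[...,2]<305)
L=np.c_[t[m],W[...,2][m]]; L=L[L[:,0].argsort()]; print(L[::max(1,len(L)//12)].round().tolist())
cv2.imwrite('pics/s3.png',cv2.resize(c['pixels'][50:300,150:420],None,fx=2.4,fy=2.4))
E
```

```text
head 557.7738647460938 137.9806365966797 40.18403625488281 665
fit [557.68608955 137.74463559]
minus plate along/across -0.3759724446229421 -2.4457116353825903
t 9.2 pos [ 330.2 -220.1  556.9] F [ 2.  -2.2  3.7] gap 0.4665733673962122
tool t,n -71.17217705833406 183.79597114905465
[[-105.0, 214.0], [-94.0, 213.0], [-84.0, 216.0], [-73.0, 211.0], [-63.0, 214.0], [-50.0, 215.0], [-39.0, 213.0], [-26.0, 215.0], [-14.0, 220.0], [-11.0, 218.0], [-7.0, 219.0], [-4.0, 219.0], [-1.0, 217.0]]
```

View pics/s3.png

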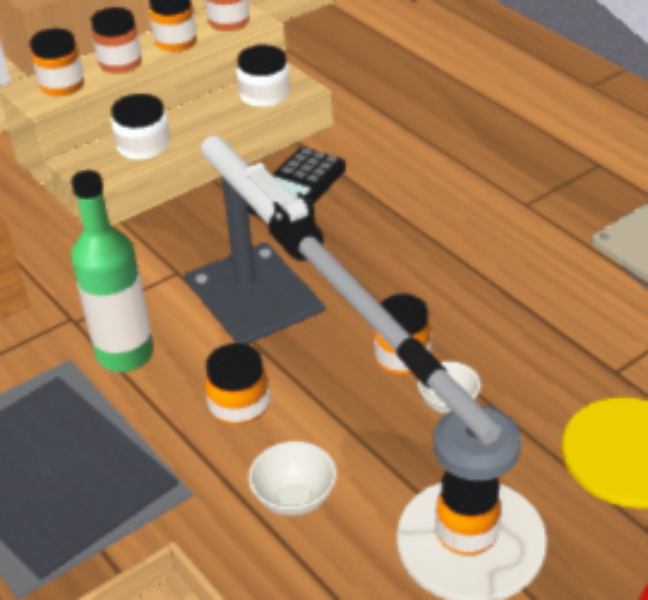

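The lever lies flat along the outer tube at (265,190), level at about 214 mm. The head at (476,440) is over the plate, everything is standing upright, and the robot is clear.

```bash
python3 -c "
from station import arm
print(arm.job_done())"
```

```text
the job is handed in; nothing more can be done
None
```

The lamp head is within about 3 mm of the plate centre, the cam lever is folded shut and clamped, every jar, bowl and bottle is upright, and I handed the job in at about 9 s; no verdict came back.

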